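# Nest the rinsed jar covers

### The job

The three domed white covers of the bathroom jars have been rinsed and lie upside down on the oak shelf, each standing on its knob with the hollow side up. Stack them as they lie, hollow side up: set the middle-sized one inside the largest and the smallest inside the middle-sized one, each standing level on the floor of the next and near its centre. They are ceramic, so set them down rather than drop them, and leave the largest cover and the glass dish where they stand.

Things in the scene. Friction and masses are not known exactly. Their poses are not given: they have to be found in the camera images.
- large_cover: Largest domed cover, white ceramic, 200 g, upside down like a wide shallow bowl on its disc knob (38 mm across). 112 mm across, 36 mm high in all, wall 4 mm. Origin: centre of the knob's underside; z: its axis, up to the open rim; yaw means nothing. Inner floor flat, 16 mm above the origin, about 60 mm across, then curving up to the rim.
- middle_cover: Middle-sized domed cover, white ceramic, 75 g, upside down on its disc knob (28 mm across). 66 mm across, 38 mm high, wall 4 mm. Upper 14 mm of the outside straight: grip there across the whole width. Origin: centre of the knob's underside; z: its axis, up to the open rim; yaw means nothing. Inner floor flat, 13 mm above the origin, 40 mm wide. In the largest, its rim is 18 mm above that one's.
- small_cover: Smallest domed cover, white ceramic, 35 g, upside down on its disc knob (20 mm across). 42 mm across, 46 mm high, wall 4 mm. Upper 16 mm of the outside straight: grip there across the whole width. Origin: centre of the knob's underside; z: its axis, up to the open rim; yaw means nothing. Seated in the middle cover, its rim is 21 mm above that one's.
- glass_dish: Low clear glass dish, 90 mm across, 22 mm high, not of the set. Origin: centre of its underside; z up. It, the covers and a flat white lid (72 mm across, knob on top, not of the set) stand in a row from left to right in any order, 20 mm or more apart; low things (toothbrush, ice roller, incense holder) lie beyond the row.
There are look-alikes about, which are no part of the job. What is shaped like the middle_cover but blue is not meant.

How it is judged:
At the end, for the whole second after the job is handed in: Middle cover in the largest (axes within 20 mm) and smallest in the middle (within 14 mm), hollow side up, knob on the inner floor (height steps 10 to 22 and 8 to 20 mm), all level within 10 degrees, at rest; largest on the shelf within 40 mm of its start, dish within 30 mm (horizontal distance between middle_cover and large_cover below 0.02 m and z of middle_cover in the frame of large_cover between 0.01 and 0.022 m and horizontal distance between small_cover and middle_cover below 0.014 m and z of small_cover in the frame of middle_cover between 0.008 and 0.02 m and angle between each of large_cover, middle_cover, small_cover's own z axis and vertical below 0.175 rad and linear speed of each of large_cover, middle_cover, small_cover below 0.02 m/s and height (world z) of large_cover below 0.006 m and distance of large_cover from where it was at the start of the episode below 0.04 m and distance of glass_dish from where it was at the start of the episode below 0.03 m); the robot touches nothing.
It fails at once if a cover was dropped (moving faster than 0.9 m/s with no finger on it, a fall of about 40 mm) ((linear speed of middle_cover above 0.9 m/s and contact force between the fingers and middle_cover below 0.01 N) or (linear speed of small_cover above 0.9 m/s and contact force between the fingers and small_cover below 0.01 N) or (linear speed of large_cover above 0.9 m/s and contact force between the fingers and large_cover below 0.01 N)).
It fails at once if the glass dish was pushed more than 30 mm or tipped over (distance of glass_dish from where it was at the start of the episode above 0.03 m or angle between glass_dish's own z axis and vertical above 0.6 rad).
It also fails if it takes over 64 s, if anything falls off the work surface, if the arm or the gripper's body presses on something with over 40 N, if the wrist force passes 120 N, or if a joint passes its speed limit or range.

### The arm

A 6-joint arm with a two-finger parallel gripper is mounted at the origin on the work surface. World frame = base frame: x ahead of the robot, y to its left, z up, the work surface at z = 0. Lengths are in m, angles in rad, forces in N, time in s.
With the tool pointing down it reaches from about 0.35 to 0.725 m from the base axis. Payload 4.3 kg.
Tool frame: the origin (TCP) lies at the very end of the fingers, on their centre line; the grasp point (between the pads) lies 19 mm behind it; z points along the fingers, y is the line along which they close (so a half turn about z gives the same grasp; the last joint's range is limited). The gripper opens to 85 mm and grips with 20 to 120 N. Pads are 22 mm wide; open, the fingers measure 114 mm over their backs; the gripper's body (76 mm by 85 mm) begins 54 mm behind the grasp point. The pads swing forward as they close: fully open they stand 13 mm farther back than shut.
Start: joints at [1.22, 0.377, 0.081, 1.274, 0, 1.46], TCP at [0.137, 0.558, 0.231] pointing down, gripper open.
Joint ranges: [-2.72, 2.72], [-0.84, 1.66], [-1.02, 1.22], [-1.77, 2.12], [-1.37, 1.28], [-3.14, 3.14]. Speed limits (rad/s): [2.57, 2.57, 3.14, 3.14, 3.14, 3.14].

### API

Orientations are given as a 3x3 rotation matrix whose columns are the frame's x, y, z axes.
In Python, from station import read_state, capture, job_done gives the robot as it stands.
- The arm moves only by the tool arm_command, never from a script. Its argument "series" is a list of rows, each a list of 7 numbers: the opening, from 0 (shut) to 1 (fully open), then the shift along the tool's x, y, z in m, then the turn, a rotation vector about the tool's x, y, z in degrees. A call has 1 to 12 rows; each row shifts and turns the commanded pose from where the row before left it, along the tool's axes as they then stand; what a row does not reach is not made up. A row lasts 1/10 s, in which the tool goes at most 50 mm and 8.59 degrees, less where a joint would pass 70% of its speed; a pose out of reach is approached as far as the arm can. A call is refused whole if a number of a shift passes 0.05 or a number of a turn 8.59, either way. A call with a gripper value outside its range is refused whole. The fingers move at their own pace and stop on an object; the grip force is fixed at half the most. Time passes only in rows, so rows that do not move let the fingers close. It gives the time, the measured TCP pose, the force, the opening and the grip force at its end, in the units of the state.
- read_state(): the state, without advancing time (a new reading comes with each control period).
- capture(name): name is "scene" or "top" or "wrist"; returns a dict with "frame" (420x560x3 uint8, red, green, blue), "intrinsics" (3x3 intrinsics, pixels), "rvec" (rotation vector, rad) and "tvec" (3), from world to camera coordinates, as OpenCV has them; the wrist camera has in their place "hand_eye" (4x4, takes a point from camera to tool coordinates, whose origin is the TCP and whose axes are the flange's). Camera axes: x right, y down, z forward; pixel columns grow to the right and rows downward; lengths in m; the calibration is good to about 2 mm. A picture is of the moment at which its call begins: read the wrist's pose just before it. There is no depth.
- job_done(): hands the job in; it is judged then, once.
The state is a dict: "time_s": time; "joint_pos": joint angles; "joint_velocities": joint speeds; "effort": joint torques, N m; "ee_pos": TCP position; "tcp_rot": TCP orientation; "force": force on the tool from outside, world axes, zero at the start; "ft_torque": the same for the moment, N m; "opening": opening from 0.0 (shut) to 1.0 (fully open); "grasp_force": force on a finger pad.
Only numpy, scipy, OpenCV 4.12 (cv2) and the standard library are available. Lean on these libraries where they do the work, as an engineer would, in place of code of your own. Each camera call takes 0.05 s, during which the arm holds its last target. There are 200 camera calls.

## Working session

There is one attempt and no reset: what is moved stays moved. The work goes in short steps, Python scripts to look and compute and a tool call to move; the robot and the scene stay as the last step left them, time stands still between calls to the robot, and variables do not carry over. Pictures are saved under pics/ and viewed, at most 10 in all, crops included, and the job is handed in when it is done.

Besides the shell and the picture viewer there is one more tool, called after "Request:" by a JSON object that holds its "method" and its "body", one argument or row to a line. arm_command: Moves the arm, as the interface text tells. Its arguments: {"type":"object","properties":{"series":{"type":"array","items":{"type":"array","items":{"type":"number"}}}},"required":["series"]}

```bash
mkdir -p pics; cat > h.py <<'E'
import numpy as np,cv2
from station import read_state,capture,job_done
def save(n,f,crop=None,s=1):
    im=c=f[:,:,::-1]
    if crop: im=im[crop[1]:crop[3],crop[0]:crop[2]]
    cv2.imwrite('pics/'+n,cv2.resize(np.ascontiguousarray(im),None,fx=s,fy=s,interpolation=cv2.INTER_CUBIC))
def pose(c,st=None):
    if 'rvec' in c:
        R=cv2.Rodrigues(np.array(c['rvec'],float))[0];t=np.array(c['tvec']).ravel();return R.T,-R.T@t
    H=np.array(c['hand_eye']);T=np.array(st['tcp_rot']);return T@H[:3,:3],T@H[:3,3]+np.array(st['ee_pos'])
def px2w(c,uv,z,st=None):
    R,o=pose(c,st);d=R@np.linalg.solve(np.array(c['intrinsics']),[uv[0],uv[1],1.]);return o+d*(z-o[2])/d[2]
def w2px(c,p,st=None):
    R,o=pose(c,st);q=np.array(c['intrinsics'])@(R.T@(np.array(p)-o));return q[:2]/q[2]
E
python3 - <<'E'
from h import *
import pickle
a=capture('top');b=capture('scene');pickle.dump((a,b),open('c.pkl','wb'))
save('top.png',a['frame'],s=1.4);save('scene.png',b['frame'],s=1.4)
s=read_state();print(s['ee_pos'],s['tcp_rot'],s['opening'],s['time_s'])
print(pose(a),pose(b)[1])
E
```

```text
[0.13691074 0.55784199 0.23044063] [[-9.71144330e-01  2.38491767e-01 -6.06416911e-04]
 [ 2.38492480e-01  9.71142726e-01 -1.77269594e-03]
 [ 1.66143986e-04 -1.86616948e-03 -9.99998245e-01]] 1.0019367095785086 0.1
(array([[-0.01587179, -0.9826166 ,  0.18496674],
       [-0.99987238,  0.01526119, -0.00472443],
       [ 0.00181949, -0.18501812, -0.98273342]]), array([ 0.31584737, -0.00941213,  1.08577312])) [ 1.25825471 -0.04454067  0.75977313]
```

View pics/top.png

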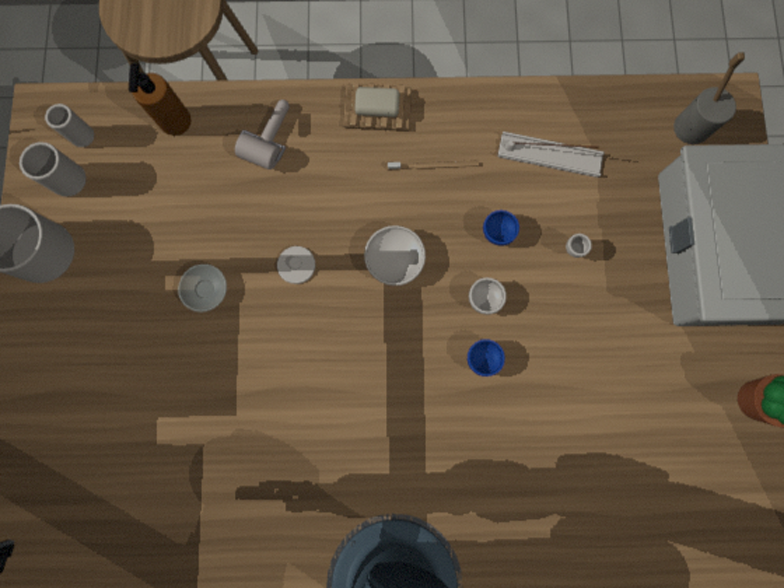

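View pics/scene.png

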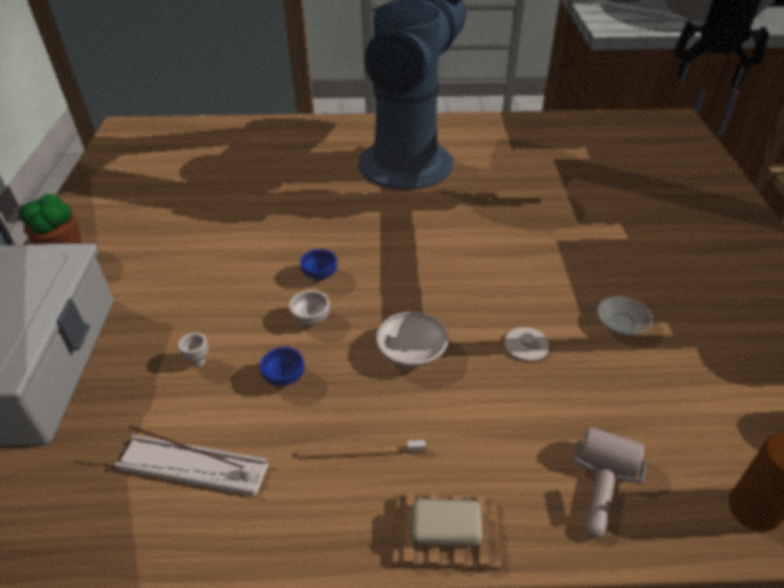

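The top view (in 1.4x pixels) shows, from left to right:
- glass dish at (202,288)
- flat lid with knob at (296,265), not part of the set
- large cover at (395,255)
- white middle cover at (487,296), with blue look-alikes at (501,228) and (486,358), which are excluded by colour
- small white cover at (578,245)

I'll measure these and confirm them in a crop.

```bash
python3 - <<'E'
from h import *
import pickle
a,b=pickle.load(open('c.pkl','rb'))
save('crop.png',a['frame'],(240,140,440,280),4)
def meas(c,uv,z,r,g):
    hsv=cv2.cvtColor(c['frame'],cv2.COLOR_RGB2HSV);m=(hsv[:,:,1]<g).astype(np.uint8)
    k=np.zeros_like(m);cv2.circle(k,uv,r,1,-1);m&=k
    cs=cv2.findContours(m,cv2.RETR_EXTERNAL,cv2.CHAIN_APPROX_NONE)[0];q=max(cs,key=cv2.contourArea)
    q=cv2.convexHull(q)[:,0].astype(float)
    w=np.array([px2w(c,p,z)[:2] for p in q]);ctr,rad=cv2.minEnclosingCircle(w.astype(np.float32))
    e=cv2.fitEllipse(w.astype(np.float32)*1000)
    return np.round(ctr,4),round(rad*2000,1),np.round(e[0],1),np.round(e[1],1),w.min(0).round(3),w.max(0).round(3)
for n,z,ua,ub,ra,rb in [('L',.036,(282,182),(295,243),28,32),('M',.038,(348,211),(221,220),18,20),('S',.046,(413,175),(139,249),14,16)]:
    print(n,meas(a,ua,z,ra,75));print('  scene',meas(b,ub,z,rb,75))
for n,u in [('dish',(144,206)),('lid',(211,189)),('b1',(358,163)),('b2',(347,255))]: print(n,px2w(a,u,.03)[:2].round(3))
E
```

```text
L (array([ 0.5731, -0.0104]), 114.5, array([573.3, -10.5]), array([113.3, 114.1]), array([ 0.518, -0.066]), array([0.629, 0.045]))
  scene (array([ 0.5745, -0.0093]), 118.9, array([575. ,  -8.7]), array([111.9, 118.2]), array([ 0.516, -0.065]), array([0.634, 0.048]))
M (array([ 0.4945, -0.1769]), 70.1, array([ 494.5, -177. ]), array([68.1, 69.4]), array([ 0.461, -0.211]), array([ 0.528, -0.142]))
  scene (array([ 0.5024, -0.1729]), 81.6, array([ 502.1, -173. ]), array([67.3, 82.6]), array([ 0.462, -0.207]), array([ 0.542, -0.14 ]))
S (array([ 0.5836, -0.3464]), 49.9, array([ 584. , -346.5]), array([43.5, 49.9]), array([ 0.563, -0.37 ]), array([ 0.607, -0.323]))
  scene (array([ 0.5982, -0.3392]), 72.8, array([ 595.9, -340. ]), array([42.3, 73.9]), array([ 0.566, -0.366]), array([ 0.632, -0.318]))
dish [0.517 0.342]
lid [0.559 0.172]
b1 [ 0.622 -0.21 ]
b2 [ 0.384 -0.171]
```

View pics/crop.png

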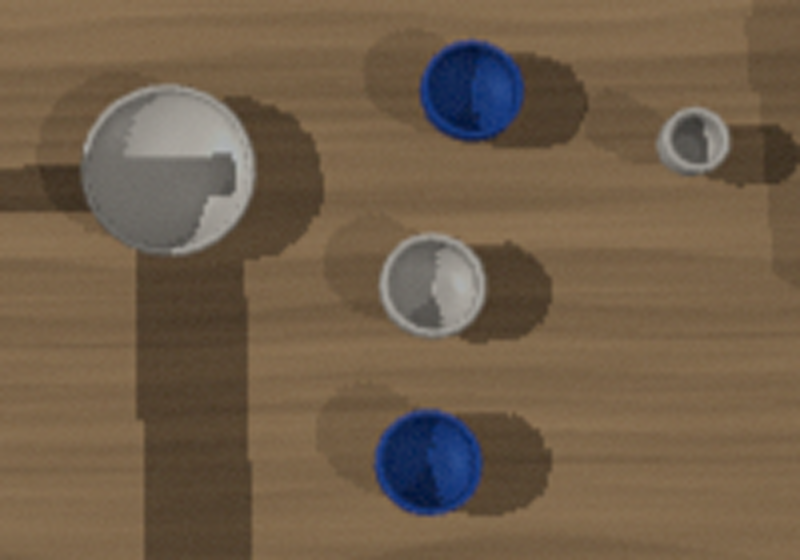

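The crop confirms the white middle cover at crop (433,286), the large one at (168,170) and the small one at (694,138). The measured sizes agree with the ones given. I'll align the tool yaw with the world axes and then move above the middle cover.

Request:
{"method": "arm_command", "body": {
  "series": [
    [1,0,0,0,0,0,-6.9],
    [1,0,0,0,0,0,-6.9],
    [1,-0.05,0,0,0,0,0],
    [1,-0.05,0,0,0,0,0],
    [1,-0.05,0,0,0,0,0],
    [1,-0.012,-0.043,0,0,0,0],
    [1,-0.012,-0.043,0,0,0,0],
    [1,-0.012,-0.043,0,0,0,0],
    [1,-0.012,-0.043,0,0,0,0],
    [1,-0.012,-0.043,0,0,0,0],
    [1,-0.012,-0.043,0,0,0,0],
    [1,-0.012,-0.043,0,0,0,0]
  ]
}}

```text
time_s: 1.3
ee_pos: [0.371, 0.2556, 0.2309]
tcp_rot: [[-1.0, -0.0, -0.0], [-0.0, 1.0, -0.0], [0.0, -0.0, -1.0]]
force: [0.1, 0.1, 0.8]
opening: 0.997
grasp_force: 0.0
```

Request:
{"method": "arm_command", "body": {
  "series": [
    [1,-0.012,-0.043,0,0,0,0],
    [1,-0.012,-0.043,0,0,0,0],
    [1,-0.012,-0.043,0,0,0,0],
    [1,-0.012,-0.043,0,0,0,0],
    [1,-0.012,-0.043,0,0,0,0],
    [1,-0.012,-0.043,0,0,0,0],
    [1,-0.012,-0.043,0,0,0,0],
    [1,-0.012,-0.043,0,0,0,0],
    [1,-0.012,-0.043,0,0,0,0],
    [1,-0.012,-0.043,0,0,0,0],
    [1,0,0,0,0,0,0],
    [1,0,0,0,0,0,0]
  ]
}}

```text
time_s: 2.5
ee_pos: [0.4908, -0.173, 0.2305]
tcp_rot: [[-1.0, 0.002, -0.001], [0.002, 1.0, 0.001], [0.001, 0.001, -1.0]]
force: [-0.4, 0.3, 0.2]
opening: 1.001
grasp_force: 0.0
```

Request:
{"method": "arm_command", "body": {
  "series": [
    [1,-0.004,-0.004,0.04,0,0,0],
    [1,0,0,0.04,0,0,0],
    [1,0,0,0.03,0,0,0],
    [1,0,0,0,0,0,0],
    [1,0,0,0,0,0,0]
  ]
}}

```text
time_s: 3.0
ee_pos: [0.4945, -0.1751, 0.1216]
tcp_rot: [[-1.0, -0.002, -0.001], [-0.002, 1.0, 0.001], [0.001, 0.001, -1.0]]
force: [-0.2, -0.6, 0.5]
opening: 0.997
grasp_force: 0.0
```

```bash
python3 - <<'E'
from h import *
s=read_state();c=capture('wrist');save('w1.png',c['frame'],s=1.2)
print(s['ee_pos'],np.round(c['hand_eye'],3),np.array(c['intrinsics']).round(1))
for x,y in [(.495,-.177)]:
  print(w2px(c,(x,y,.038),s)*1.2,[ (w2px(c,(x+dx,y+dy,.038),s)*1.2).round() for dx,dy in((.033,0),(-.033,0),(0,.033),(0,-.033))])
print(w2px(c,s['ee_pos'],s)*1.2)
E
```

```text
[ 0.4945235  -0.17509389  0.12161371] [[ 0.    -0.962 -0.271  0.068]
 [ 1.    -0.     0.001  0.   ]
 [-0.001 -0.271  0.962 -0.142]
 [ 0.     0.     0.     1.   ]] [[342.    0.  283.8]
 [  0.  342.  210.6]
 [  0.    0.    1. ]]
[336.26892154 260.84987653] [array([336., 314.]), array([336., 204.]), array([394., 261.]), array([279., 261.])]
[339.47049214 323.45570755]
```

View pics/w1.png

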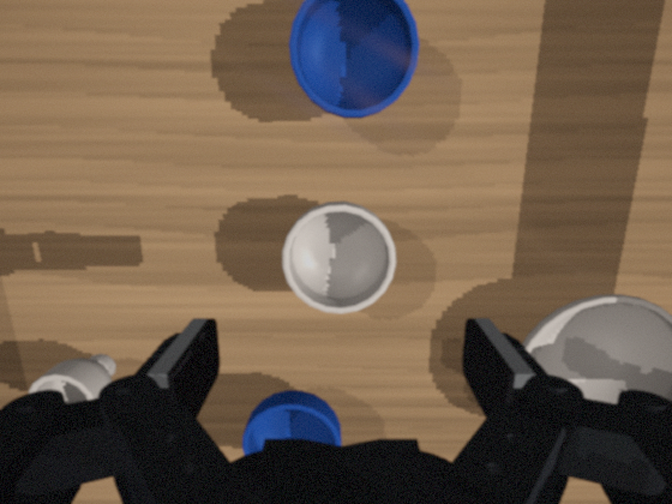

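The wrist view agrees to within 2 mm: the middle cover's rim centre is at (339,258) against a predicted (336,261). That puts the cover at about (0.494, -0.175). I'll descend and grip.

Request:
{"method": "arm_command", "body": {
  "series": [
    [1,0.0005,0,0.04,0,0,0],
    [1,0,0,0.04,0,0,0],
    [1,0,0,0.022,0,0,0],
    [1,0,0,0.01,0,0,0],
    [1,0,0,0,0,0,0],
    [0.7,0,0,0,0,0,0],
    [0.6,0,0,0,0,0,0],
    [0.6,0,0,0,0,0,0],
    [0.6,0,0,0,0,0,0],
    [0.6,0,0,0,0,0,0]
  ]
}}

```text
time_s: 4.05
ee_pos: [0.4967, -0.1773, 0.0122]
tcp_rot: [[-1.0, -0.0, 0.004], [-0.0, 1.0, -0.002], [-0.004, -0.002, -1.0]]
force: [-1.8, 1.4, 8.5]
opening: 0.754
grasp_force: 64.6
```

Request:
{"method": "arm_command", "body": {
  "series": [
    [0.6,0,0,-0.01,0,0,0],
    [0.6,0,0,-0.02,0,0,0],
    [0.6,0,0,-0.03,0,0,0],
    [0.6,0,0,-0.03,0,0,0],
    [0.6,0,0,0,0,0,0],
    [0.6,0,0,0,0,0,0]
  ]
}}

```text
time_s: 4.65
ee_pos: [0.4959, -0.1772, 0.1011]
tcp_rot: [[-1.0, -0.0, 0.003], [-0.0, 1.0, -0.002], [-0.003, -0.002, -1.0]]
force: [0.7, -0.4, -0.6]
opening: 0.758
grasp_force: 66.2
```

```bash
python3 - <<'E'
from h import *
s=read_state();c=capture('wrist');save('w2.png',c['frame'],s=1.2)
print(s['ee_pos'],s['opening'],s['force'])
print(w2px(c,(.573,-.0105,.036),s)*1.2)
E
```

```text
[ 0.49594875 -0.17718027  0.1010633 ] 0.7578460876544793 [ 0.73312362 -0.38473753 -0.58170435]
[625.94971478 395.2878473 ]
```

View pics/w2.png

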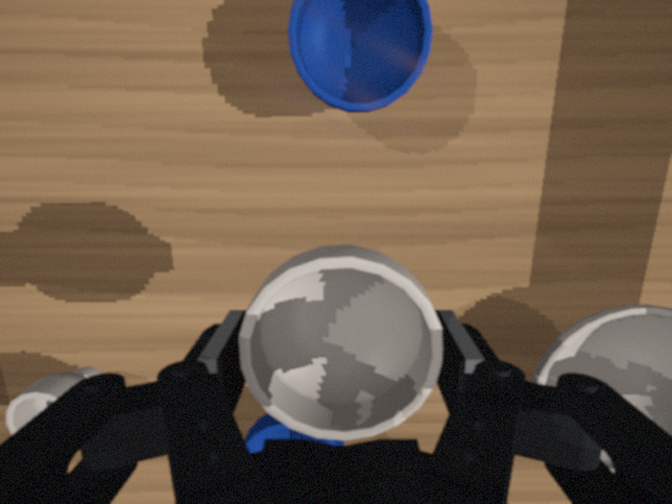

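The middle cover is held level between the pads, with its rim centre at (341,343). I'll go past the large cover so the wrist camera can see all of it and refine its position.

Request:
{"method": "arm_command", "body": {
  "series": [
    [0.6,0,0,-0.02,0,0,0],
    [0.6,-0.0295,0.0278,0,0,0,0],
    [0.6,-0.0295,0.0278,0,0,0,0],
    [0.6,-0.0295,0.0278,0,0,0,0],
    [0.6,-0.0295,0.0278,0,0,0,0],
    [0.6,-0.0295,0.0278,0,0,0,0],
    [0.6,-0.0295,0.0278,0,0,0,0],
    [0.6,0,0,0,0,0,0],
    [0.6,0,0,0,0,0,0],
    [0.6,0,0,0,0,0,0]
  ]
}}

```text
time_s: 5.7
ee_pos: [0.6702, -0.0103, 0.1181]
tcp_rot: [[-1.0, 0.001, -0.003], [0.001, 1.0, -0.0], [0.003, -0.0, -1.0]]
force: [0.0, -0.5, -0.4]
opening: 0.755
grasp_force: 66.4
```

```bash
python3 - <<'E'
from h import *
s=read_state();c=capture('wrist');save('w3.png',c['frame'],s=1.2)
print(s['ee_pos'],s['opening'],s['tcp_rot'])
p=(.573,-.0105,.036);print(w2px(c,p,s)*1.2,[(w2px(c,np.add(p,d),s)*1.2).round() for d in((.056,0,0),(-.056,0,0),(0,.056,0),(0,-.056,0))])
E
```

```text
[ 0.67021922 -0.01029965  0.11812935] 0.7552157965682399 [[-9.99995940e-01  5.99445383e-04 -2.78578985e-03]
 [ 5.99480998e-04  9.99999820e-01 -1.19494041e-05]
 [ 2.78578219e-03 -1.36193837e-05 -9.99996120e-01]]
[339.12582084  77.75327821] [array([339., 189.]), array([339., -50.]), array([449.,  78.]), array([229.,  78.])]
```

View pics/w3.png

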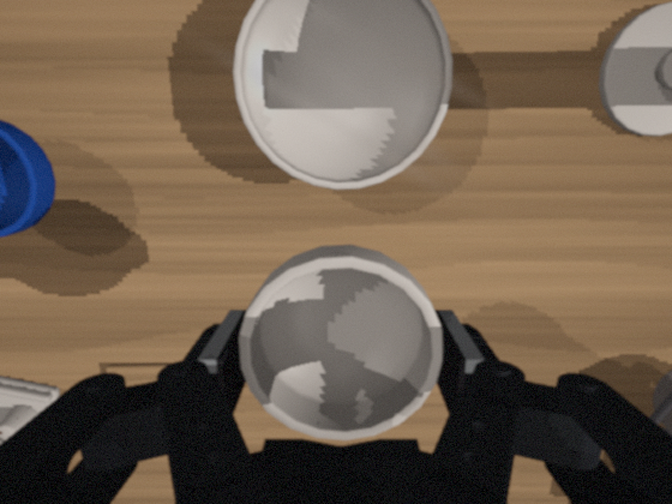

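The large cover's rim spans 234 to 453 horizontally with its bottom at 189, so its centre is about (0.573, -0.0085). I'll move above it and lower.

Request:
{"method": "arm_command", "body": {
  "series": [
    [0.6,0.032,0.001,0,0,0,0],
    [0.6,0.032,0.001,0,0,0,0],
    [0.6,0.032,0,0,0,0,0],
    [0.6,0,0,0,0,0,0],
    [0.6,0,0,0.03,0,0,0],
    [0.6,0,0,0.03,0,0,0],
    [0.6,0,0,0.01,0,0,0],
    [0.6,0,0,0.006,0,0,0],
    [0.6,0,0,0,0,0,0],
    [0.6,0,0,0,0,0,0]
  ]
}}

```text
time_s: 6.75
ee_pos: [0.5768, -0.008, 0.0445]
tcp_rot: [[-1.0, 0.0, 0.002], [0.0, 1.0, -0.0], [-0.002, -0.0, -1.0]]
force: [0.1, 0.4, -0.5]
opening: 0.753
grasp_force: 66.4
```

Request:
{"method": "arm_command", "body": {
  "series": [
    [0.6,0,0,0.002,0,0,0],
    [0.6,0,0,0.002,0,0,0],
    [0.6,0,0,0,0,0,0]
  ]
}}

```text
time_s: 7.05
ee_pos: [0.5758, -0.0077, 0.0395]
tcp_rot: [[-1.0, -0.0, 0.0], [-0.0, 1.0, 0.0], [-0.0, 0.0, -1.0]]
force: [0.5, -0.5, -1.0]
opening: 0.755
grasp_force: 66.4
```

Request:
{"method": "arm_command", "body": {
  "series": [
    [0.6,0.002,0,0.004,0,0,0],
    [0.6,0,0,0.002,0,0,0],
    [0.6,0,0,0,0,0,0]
  ]
}}

```text
time_s: 7.35
ee_pos: [0.573, -0.0076, 0.0328]
tcp_rot: [[-1.0, -0.0, -0.001], [-0.0, 1.0, 0.0], [0.001, 0.0, -1.0]]
force: [0.5, -0.1, -0.9]
opening: 0.755
grasp_force: 66.4
```

Request:
{"method": "arm_command", "body": {
  "series": [
    [0.6,0,0,0.002,0,0,0],
    [0.6,0,0,0,0,0,0],
    [0.6,0,0,0,0,0,0]
  ]
}}

```text
time_s: 7.65
ee_pos: [0.5737, -0.0077, 0.0313]
tcp_rot: [[-1.0, -0.0, -0.0], [-0.0, 1.0, 0.0], [0.0, 0.0, -1.0]]
force: [-0.6, 0.2, -1.3]
opening: 0.756
grasp_force: 66.4
```

Request:
{"method": "arm_command", "body": {
  "series": [
    [0.6,0,0,0.002,0,0,0],
    [0.6,0,0,0,0,0,0],
    [0.6,0,0,0,0,0,0]
  ]
}}

```text
time_s: 7.95
ee_pos: [0.5736, -0.0077, 0.0292]
tcp_rot: [[-1.0, -0.0, -0.0], [-0.0, 1.0, 0.0], [0.0, 0.0, -1.0]]
force: [-0.9, -0.3, -0.2]
opening: 0.754
grasp_force: 66.4
```

Request:
{"method": "arm_command", "body": {
  "series": [
    [0.6,0,0,0.001,0,0,0],
    [0.6,0,0,0,0,0,0],
    [0.6,0,0,0,0,0,0]
  ]
}}

```text
time_s: 8.25
ee_pos: [0.5737, -0.0077, 0.0283]
tcp_rot: [[-1.0, -0.0, 0.0], [-0.0, 1.0, 0.0], [-0.0, 0.0, -1.0]]
force: [-0.0, -0.1, -1.1]
opening: 0.757
grasp_force: 66.5
```

Request:
{"method": "arm_command", "body": {
  "series": [
    [0.6,0,0,0.001,0,0,0],
    [0.6,0,0,0,0,0,0],
    [0.6,0,0,0,0,0,0]
  ]
}}

```text
time_s: 8.55
ee_pos: [0.5738, -0.0077, 0.0282]
tcp_rot: [[-1.0, -0.0, 0.001], [-0.0, 1.0, -0.0], [-0.001, -0.0, -1.0]]
force: [-1.6, -0.5, 6.8]
opening: 0.761
grasp_force: 67.1
```

Contact came at TCP z = 0.028, as predicted. I'll release gently and retreat.

Request:
{"method": "arm_command", "body": {
  "series": [
    [0.82,0,0,0,0,0,0],
    [0.84,0,0,0,0,0,0],
    [0.84,0,0,0,0,0,0],
    [0.84,0,0,-0.005,0,0,0],
    [0.86,0,0,-0.01,0,0,0],
    [0.9,0,0,-0.02,0,0,0],
    [0.9,0,0,-0.04,0,0,0],
    [0.9,0,0,-0.04,0,0,0],
    [0.9,-0.035,0,0,0,0,0],
    [0.9,-0.035,0,0,0,0,0],
    [0.9,0,0,0,0,0,0],
    [0.9,0,0,0,0,0,0]
  ]
}}

```text
time_s: 9.75
ee_pos: [0.6439, -0.0077, 0.1424]
tcp_rot: [[-1.0, -0.0, -0.0], [-0.0, 1.0, 0.0], [0.0, 0.0, -1.0]]
force: [0.0, 1.0, 0.5]
opening: 0.902
grasp_force: 0.0
```

```bash
python3 - <<'E'
from h import *
s=read_state();c=capture('wrist');save('w4.png',c['frame'],s=1.2)
print(s['ee_pos'],s['opening'],s['force'])
p=(.5735,-.008,.054);print(w2px(c,p,s)*1.2,[(w2px(c,np.add(p,d),s)*1.2).round() for d in((.033,0,0),(-.033,0,0),(0,.033,0),(0,-.033,0))])
E
```

```text
[ 0.64386341 -0.00772057  0.14243239] 0.9016158356905453 [0.01908714 1.02716278 0.49695303]
[339.17471876 132.50994469] [array([339., 194.]), array([339.,  66.]), array([400., 133.]), array([278., 132.])]
```

View pics/w4.png

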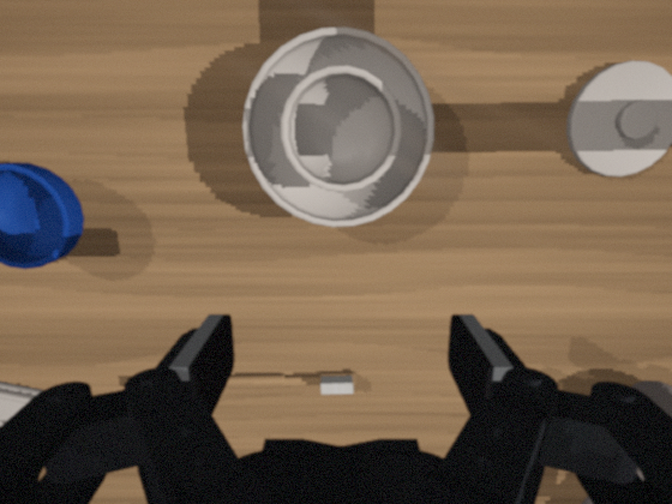

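The middle cover is seated level and central: its rim centre is at (340,127) and the large cover's rim centre at (338,127). Next is the small cover.

Request:
{"method": "arm_command", "body": {
  "series": [
    [0.9,0.0084,-0.0483,0,0,0,0],
    [0.9,0.0084,-0.0483,0,0,0,0],
    [0.9,0.0084,-0.0483,0,0,0,0],
    [0.9,0.0084,-0.0483,0,0,0,0],
    [0.9,0.0084,-0.0483,0,0,0,0],
    [0.9,0.0084,-0.0483,0,0,0,0],
    [0.9,0.0084,-0.0483,0,0,0,0],
    [0.9,0,0,0,0,0,0],
    [0.9,0,0,0,0,0,0],
    [0.9,0,0,0,0,0,0]
  ]
}}

```text
time_s: 10.8
ee_pos: [0.5844, -0.3444, 0.1424]
tcp_rot: [[-1.0, -0.001, -0.001], [-0.001, 1.0, 0.001], [0.001, 0.001, -1.0]]
force: [-0.1, 0.7, -0.3]
opening: 0.902
grasp_force: 0.0
```

```bash
python3 - <<'E'
from h import *
s=read_state();c=capture('wrist');save('w5.png',c['frame'],s=1.2)
print(s['ee_pos'],s['opening'],s['tcp_rot'])
p=(.585,-.346,.046);print(w2px(c,p,s)*1.2,[(w2px(c,np.add(p,d),s)*1.2).round() for d in((.021,0,0),(-.021,0,0),(0,.021,0),(0,-.021,0))])
E
```

```text
[ 0.5843734  -0.34437479  0.14244561] 0.9023706145811137 [[-9.99999487e-01 -8.42862468e-04 -5.62011153e-04]
 [-8.43493222e-04  9.99999014e-01  1.12302463e-03]
 [ 5.61064044e-04  1.12349811e-03 -9.99999211e-01]]
[336.88350362 254.84102543] [array([337., 287.]), array([337., 221.]), array([372., 255.]), array([302., 255.])]
```

View pics/w5.png

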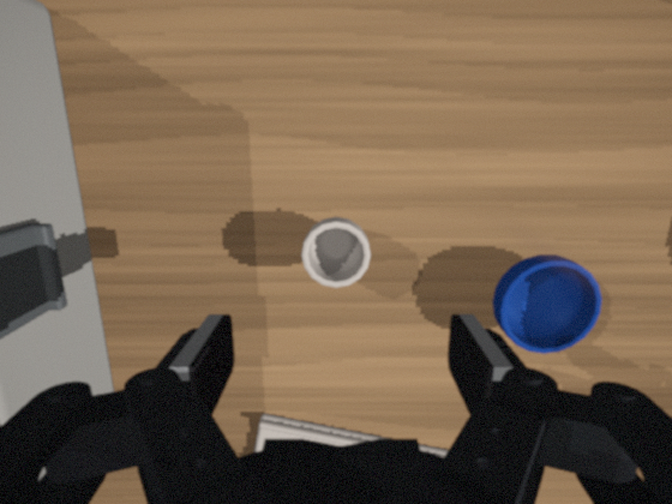

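The small cover's rim is at (336,254), matching the prediction of (337,255). I'll grip it high, so the fingers stay above the middle cover's rim when it is placed.

Request:
{"method": "arm_command", "body": {
  "series": [
    [0.85,0,-0.0016,0.04,0,0,0],
    [0.8,0,0,0.04,0,0,0],
    [0.75,0,0,0.025,0,0,0],
    [0.7,0,0,0.011,0,0,0],
    [0.7,0,0,0,0,0,0],
    [0.7,0,0,0,0,0,0],
    [0.7,0,0,0,0,0,0]
  ]
}}

```text
time_s: 11.55
ee_pos: [0.5865, -0.3481, 0.0287]
tcp_rot: [[-1.0, -0.001, 0.003], [-0.001, 1.0, -0.002], [-0.003, -0.002, -1.0]]
force: [0.0, 0.0, 0.3]
opening: 0.701
grasp_force: 0.0
```

Request:
{"method": "arm_command", "body": {
  "series": [
    [0.6,0.001,0.001,0.002,0,0,0],
    [0.5,0,0,0,0,0,0],
    [0.4,0,0,0,0,0,0],
    [0.35,0,0,0,0,0,0],
    [0.35,0,0,0,0,0,0],
    [0.35,0,0,0,0,0,0]
  ]
}}

```text
time_s: 12.15
ee_pos: [0.5847, -0.347, 0.0257]
tcp_rot: [[-1.0, 0.0, 0.002], [0.0, 1.0, -0.001], [-0.002, -0.001, -1.0]]
force: [-0.4, 0.4, 5.2]
opening: 0.477
grasp_force: 60.4
```

Request:
{"method": "arm_command", "body": {
  "series": [
    [0.35,0,0,-0.01,0,0,0],
    [0.35,0,0,-0.02,0,0,0],
    [0.35,0,0,-0.03,0,0,0],
    [0.35,0,0,-0.04,0,0,0],
    [0.35,0,0,-0.02,0,0,0],
    [0.35,0,0,0,0,0,0],
    [0.35,0,0,0,0,0,0]
  ]
}}

```text
time_s: 12.85
ee_pos: [0.5839, -0.3465, 0.1443]
tcp_rot: [[-1.0, 0.0, 0.0], [0.0, 1.0, -0.0], [-0.0, -0.0, -1.0]]
force: [-0.3, 0.2, -1.2]
opening: 0.472
grasp_force: 60.5
```

```bash
python3 - <<'E'
from h import *
s=read_state();c=capture('wrist');save('w6.png',c['frame'],(150,200,420,350),2.5)
print(s['ee_pos'],s['opening'],s['force'])
E
```

```text
[ 0.58389542 -0.34648921  0.14430487] 0.4720088129914355 [-0.27472392  0.16357055 -1.15247367]
```

View pics/w6.png

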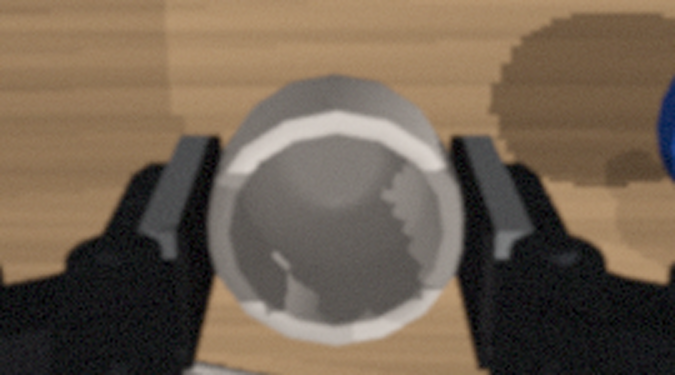

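The small cover is held straight between the pads. Now I'll move over the stack.

Request:
{"method": "arm_command", "body": {
  "series": [
    [0.35,0.0018,0.0483,0,0,0,0],
    [0.35,0.0018,0.0483,0,0,0,0],
    [0.35,0.0018,0.0483,0,0,0,0],
    [0.35,0.0018,0.0483,0,0,0,0],
    [0.35,0.0018,0.0483,0,0,0,0],
    [0.35,0.0018,0.0483,0,0,0,0],
    [0.35,0.0018,0.0483,0,0,0,0],
    [0.35,0,0,0,0,0,0],
    [0.35,0,0,0.03,0,0,0],
    [0.35,0,0,0.03,0,0,0],
    [0.35,0,0,0,0,0,0],
    [0.35,0,0,0,0,0,0]
  ]
}}

```text
time_s: 14.1
ee_pos: [0.5696, -0.0086, 0.083]
tcp_rot: [[-1.0, 0.0, -0.004], [0.0, 1.0, 0.001], [0.004, 0.001, -1.0]]
force: [0.0, 0.3, 0.7]
opening: 0.475
grasp_force: 60.7
```

Request:
{"method": "arm_command", "body": {
  "series": [
    [0.35,0,0.001,0.01,0,0,0],
    [0.35,0,0,0.008,0,0,0],
    [0.35,0,0,0.004,0,0,0],
    [0.35,0,0,0,0,0,0],
    [0.35,0,0,0,0,0,0]
  ]
}}

```text
time_s: 14.6
ee_pos: [0.5713, -0.0073, 0.0625]
tcp_rot: [[-1.0, -0.0, 0.0], [-0.0, 1.0, 0.0], [-0.0, 0.0, -1.0]]
force: [0.3, 0.3, -0.0]
opening: 0.471
grasp_force: 60.7
```

Request:
{"method": "arm_command", "body": {
  "series": [
    [0.35,0,0,0.002,0,0,0],
    [0.35,0,0,0,0,0,0],
    [0.35,0,0,0,0,0,0]
  ]
}}

```text
time_s: 14.9
ee_pos: [0.5713, -0.0073, 0.0604]
tcp_rot: [[-1.0, -0.0, 0.0], [-0.0, 1.0, 0.0], [-0.0, 0.0, -1.0]]
force: [-0.2, 0.2, -0.1]
opening: 0.472
grasp_force: 60.7
```

Request:
{"method": "arm_command", "body": {
  "series": [
    [0.35,0,0,0.002,0,0,0],
    [0.35,0,0,0.001,0,0,0],
    [0.35,0,0,0,0,0,0],
    [0.35,0,0,0,0,0,0]
  ]
}}

```text
time_s: 15.3
ee_pos: [0.5712, -0.0073, 0.0572]
tcp_rot: [[-1.0, -0.0, -0.0], [-0.0, 1.0, 0.0], [0.0, 0.0, -1.0]]
force: [0.2, 0.1, -0.4]
opening: 0.475
grasp_force: 60.7
```

Request:
{"method": "arm_command", "body": {
  "series": [
    [0.35,0,0,0.0015,0,0,0],
    [0.35,0,0,0,0,0,0],
    [0.35,0,0,0,0,0,0]
  ]
}}

```text
time_s: 15.6
ee_pos: [0.5712, -0.0073, 0.0557]
tcp_rot: [[-1.0, -0.0, -0.0], [-0.0, 1.0, 0.0], [0.0, 0.0, -1.0]]
force: [-1.1, 0.3, -0.8]
opening: 0.473
grasp_force: 60.7
```

Request:
{"method": "arm_command", "body": {
  "series": [
    [0.35,0,0,0.001,0,0,0],
    [0.35,0,0,0,0,0,0],
    [0.35,0,0,0,0,0,0]
  ]
}}

```text
time_s: 15.9
ee_pos: [0.5712, -0.0073, 0.0548]
tcp_rot: [[-1.0, -0.0, -0.0], [-0.0, 1.0, 0.0], [0.0, 0.0, -1.0]]
force: [-0.1, -0.2, 0.0]
opening: 0.47
grasp_force: 60.8
```

Request:
{"method": "arm_command", "body": {
  "series": [
    [0.35,0,0,0.001,0,0,0],
    [0.35,0,0,0,0,0,0],
    [0.35,0,0,0,0,0,0]
  ]
}}

```text
time_s: 16.2
ee_pos: [0.5716, -0.0073, 0.0546]
tcp_rot: [[-1.0, -0.0, 0.001], [-0.0, 1.0, 0.0], [-0.001, 0.0, -1.0]]
force: [-1.5, 0.3, 4.7]
opening: 0.473
grasp_force: 61.2
```

Contact came at z = 0.0546, against an expected 0.0547. I'll release slowly, retreat and check.

Request:
{"method": "arm_command", "body": {
  "series": [
    [0.52,0,0,0,0,0,0],
    [0.56,0,0,0,0,0,0],
    [0.6,0,0,0,0,0,0],
    [0.65,0,0,-0.005,0,0,0],
    [0.7,0,0,-0.015,0,0,0],
    [0.7,0,0,-0.03,0,0,0],
    [0.7,0,0,-0.04,0,0,0],
    [0.7,-0.035,0,-0.02,0,0,0],
    [0.7,-0.035,0,0,0,0,0],
    [0.7,0,0,0,0,0,0],
    [0.7,0,0,0,0,0,0]
  ]
}}

```text
time_s: 17.3
ee_pos: [0.6413, -0.0073, 0.1633]
tcp_rot: [[-1.0, -0.0, -0.001], [-0.0, 1.0, 0.0], [0.001, 0.0, -1.0]]
force: [-0.1, -0.3, 0.0]
opening: 0.696
grasp_force: 0.0
```

```bash
python3 - <<'E'
from h import *
s=read_state();c=capture('wrist');b=capture('scene')
A=cv2.resize(c['frame'][0:250,120:440],None,fx=1.2,fy=1.2);B=cv2.resize(b['frame'][170:370,170:410],(384,300))
B=cv2.resize(b['frame'][195:270,235:355],(384,300));save('f.png',np.hstack([A,B]))
print(s['ee_pos'],s['grasp_force'])
E
```

```text
[ 0.64126674 -0.00730333  0.16327253] 0.0
```

View pics/f.png

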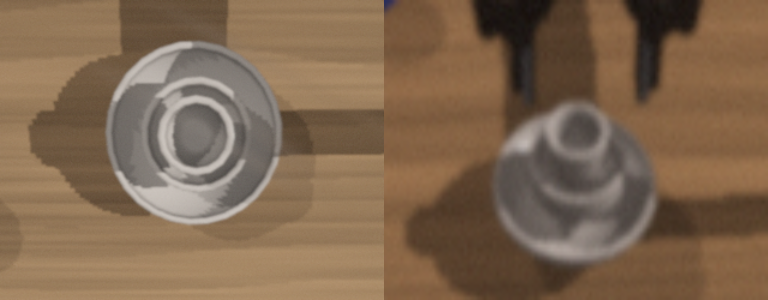

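The three rims are concentric near (195,132) in the wrist view. The scene view shows the stack level, and the gripper is clear of it.

```bash
python3 -c "from station import job_done;print(job_done())"
```

```text
the job is handed in; nothing more can be done
None
```

The three covers are stacked hollow side up, level and centred, with the large cover and the glass dish left in place, and the job is handed in; no verdict was returned.

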